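# Seat the vials and present the carrier

## Robot

A 6-joint arm with a two-finger parallel gripper is mounted at the origin on a cart in front of the work surface, level with it; the furniture and walls round the work are solid. World frame = base frame: x ahead of the robot, y to its left, z up, the work surface at z = 0. Lengths are in m, angles in rad, forces in N, time in s.
With the tool pointing down it reaches from about 0.4 to 0.825 m from the base axis. Payload 7 kg.
Tool frame: the origin (TCP) lies at the very end of the fingers, on their centre line; the grasp point (between the pads) lies 19 mm behind it; z points along the fingers, x is the direction in which the jaws open and shut, and the axes are right-handed (so a half turn about z gives the same grasp; the last joint's range is limited). The gripper opens to 85 mm and grips with 20 to 120 N. Pads are 22 mm wide; open, the fingers measure 114 mm over their backs; the gripper's body (76 mm by 85 mm) begins 54 mm behind the grasp point. The pads swing forward as they close: fully open they stand 13 mm farther back than shut.
Start: joints at [1.517, 0.359, 0.012, 0, -1.224, -0.288], TCP at [0.226, 0.636, 0.231] pointing down, gripper open.
Joint ranges: [-3.07, 3.07], [-1.43, 2.12], [-1.02, 1.25], [-3.03, 1.67], [-3.05, -0], [-3.03, 3.03]. Speed limits (rad/s): [2.39, 2.39, 3.01, 3.14, 3.14, 3.14].

## Interface

Orientations are given as a unit quaternion [x, y, z, w].
In Python, from plant import env, eyes gives the robot as it stands. The module is installed in compiled form; this text tells all that it offers.
- The arm moves only by the tool move_arm, never from a script. Its arguments are lists of equal length, an entry for each row: "turn": the turn, a rotation vector about the tool's x, y, z in units of 0.12 rad (1.0 is 0.12 rad), a list of three; "translation": the shift along the tool's x, y, z in units of 0.03 m (1.0 is 0.03 m), a list of three; "claw": the opening, from 0 (shut) to 1 (fully open). In form: {"turn": [[ax, ay, az], ...], "translation": [[x, y, z], ...], "claw": [claw, ...]}. A call has 1 to 8 rows; each row shifts and turns the commanded pose from where the row before left it, along the tool's axes as they then stand; what a row does not reach is not made up. A row lasts 1/12 s, in which the tool goes at most 41.7 mm and 7.16 degrees, less where a joint would pass 70% of its speed; a pose out of reach is approached as far as the arm can. A call with a number of a shift or a turn outside -1 to 1 is refused whole. A call with a gripper value outside its range is refused whole. The fingers move at their own pace and stop on an object; "grip_force" is the grip in N (left out, the last holds). Time passes only in rows, so rows that do not move let the fingers close. It gives the time, the measured TCP pose, the force and the opening at its end, in the units of the state.
- env.sense(): the state, without advancing time (a new reading comes with each control period).
- eyes.snapshot(name): name is "scene" or "side" or "wrist"; returns a dict with "frame" (400x640x3 uint8, red, green, blue), "intrinsics" (3x3 intrinsics, pixels), "R" (3x3) and "t" (3): a world point X has camera coordinates R X + t. Camera axes: x right, y down, z forward; pixel columns grow to the right and rows downward; lengths in m; the calibration is good to about 2 mm. A picture is of the moment at which its call begins. There is no depth.
- env.sign_off(): hands the job in, once; it reports no verdict.
The state is a dict: "clock": time; "q": joint angles; "dq": joint speeds; "effort": joint torques, N m; "position": TCP position; "eef_rot": TCP orientation; "wrist_force": force on the tool from outside, world axes, zero at the start; "ft_torque": the same for the moment, N m; "gripper_width": finger opening in m.
Only numpy, scipy, OpenCV 4.12 (cv2) and the standard library are available. Lean on these libraries where they do the work, as an engineer would, in place of code of your own. Each camera call takes 0.05 s, during which the arm holds its last target. There are 200 camera calls.

## Task

The two capped vials in the small carrier on the worktop are not fully down in their sockets. Press each one down until it is fully home while the carrier stands on the worktop, then take the carrier by its bar handle, lift it clear, keeping it level all the way, and finish still holding it in the gripper, steady and level, with its underside about 12 cm above the worktop, for the nurse to look at. Leave the dish, the tape roll and the cup where they stand.

Things in the scene. Friction and masses are not known exactly. Their poses are not given: they have to be found in the camera images.
- carrier: Loose vial carrier, 0.3 to 0.6 kg with vials, balanced about its handle: a steel base plate 170 (x) x 70 (y) x 8 mm with one white upright socket (outer diameter 37, a low 44 mm flange at its foot, rim 64 mm above the worktop) near each end, and a bar handle on two thin steel uprights between them. Origin: centre of the underside, so its z is the height of the carrier above the worktop. x runs along the row socket - handle - socket, z up.
- carrier_handle (a point): Centre of the carrier's black bar handle, 112 mm above the underside. The bar is 60 long (carrier x), 14 thick (carrier y), 20 mm tall, and is gripped across its thickness from above; below it two upright rods of 8 mm diameter stand at carrier x = -22 and +22 mm. Axes as the carrier's.
- vial_a_top (a point): Centre of the flat top of the dark cap of the vial in the socket at carrier x = -62 mm. Vial: 29 mm diameter, 74 mm tall. Fully home its top lies 84 mm above the carrier's underside and little more than the cap shows over the socket; at the start it stands 6 to 16 mm higher.
- vial_b_top (a point): The same for the vial in the socket at carrier x = +62 mm.
- vial_a (a joint): How far vial a has been pressed down, m: 0 = standing 16 mm proud, 0.016 = fully home against a hard stop (it may read up to 1 mm more under push). It slides with a stiff friction of about 5 N, stays where it is left, and cannot be pulled out. Starts between 0 and 0.010.
- vial_b (a joint): The same for vial b.
- kidney_dish: Bystander: kidney-shaped steel dish, 116 x 224 x 43 mm; origin at the centre of its underside.
- tape_roll: Bystander: roll of tape lying flat, 69 mm diameter, 25 mm high; origin at the centre of its underside.
- cup: Bystander: light ribbed plastic cup, 73 mm diameter, 88 mm tall; origin at the centre of its underside.

How it is judged:
By the outcome, as a careful person would: the job done as asked, in the order asked, and still so for the second after the job is handed in, while the arm keeps its last pose, push and grip.
It also fails if it takes over 51 s, if anything falls off the work surface, if the arm or the gripper's body presses on something with over 40 N, if the wrist force passes 120 N, or if a joint passes its speed limit or range.

## Working session

There is one attempt and no reset: what is moved stays moved. The work goes in short steps, Python scripts to look and compute and a tool call to move; the robot and the scene stay as the last step left them, time stands still between calls to the robot, and variables do not carry over. Pictures are saved under pics/ and viewed, about 8 in all and at most 12, crops included, and the job is handed in when it is done.

Besides the shell and the picture viewer there is one more tool, called as name(argument=value, ...), one argument or row to a line, values as JSON. move_arm: Moves the arm, as the interface text tells. Shifts and turns lie within -1 to 1; 1 stands for 0.03 m of shift or 0.12 rad of turn. Its arguments: {"type":"object","properties":{"turn":{"type":"array"},"translation":{"type":"array"},"claw":{"type":"array"},"grip_force":{"type":"number"}},"required":["turn","translation","claw"]}

```bash
mkdir -p pics; cat > h.py <<'E'
import numpy as np, cv2
from plant import env, eyes
def snap(n,tag):
    s=eyes.snapshot(n); np.savez(f'pics/{tag}.npz',**s)
    cv2.imwrite(f'pics/{tag}.png',cv2.cvtColor(s['frame'],cv2.COLOR_RGB2BGR)); return s
def load(tag): return dict(np.load(f'pics/{tag}.npz'))
def ray(s,u,v):
    d=s['R'].T@np.linalg.inv(s['intrinsics'])@np.array([u,v,1.]); o=-s['R'].T@s['t']; return o,d/np.linalg.norm(d)
def plane(s,u,v,z):
    o,d=ray(s,u,v); return o+d*(z-o[2])/d[2]
def tri(a,pa,b,pb):
    (o1,d1),(o2,d2)=ray(a,*pa),ray(b,*pb)
    A=np.c_[d1,-d2]; k=np.linalg.lstsq(A,o2-o1,rcond=None)[0]
    p,q=o1+k[0]*d1,o2+k[1]*d2; return (p+q)/2,np.linalg.norm(p-q)
def proj(s,X):
    c=s['R']@np.array(X)+s['t']; p=s['intrinsics']@c; return p[:2]/p[2]
E
python3 - <<'E'
from h import *
np.set_printoptions(precision=4,suppress=True)
a=snap('scene','s0');b=snap('side','d0')
cv2.imwrite('pics/both.png',cv2.resize(cv2.cvtColor(np.vstack([a['frame'],b['frame']]),cv2.COLOR_RGB2BGR),None,fx=.75,fy=.75))
print(env.sense())
for s in(a,b): print(-s['R'].T@s['t'], s['R'][2], s['intrinsics'][0,0])
E
```

```text
{'clock': 0.1, 'q': array([ 1.5171,  0.3593,  0.0112, -0.0003, -1.2241, -0.2881]), 'dq': array([-0.0001, -0.0022,  0.0008,  0.0013,  0.0013, -0.0018]), 'effort': array([ -0.0016, -58.4765,  29.4112,   6.9546,  -0.0032,   0.    ]), 'position': array([0.2261, 0.6356, 0.2305]), 'eef_rot': array([-0.5765,  0.8171, -0.0005, -0.0005]), 'wrist_force': array([ 0.4627, -0.2639, -0.1131]), 'ft_torque': array([ 0.0454, -0.0158, -0.0565]), 'gripper_width': 0.08522241334792414}
[ 0.0122 -0.7366  0.8177] [ 0.4485  0.657  -0.606 ] 407.6027645771684
[1.4895 0.1342 1.2372] [-0.6287 -0.0616 -0.7752] 447.2064903639886
```

View pics/both.png

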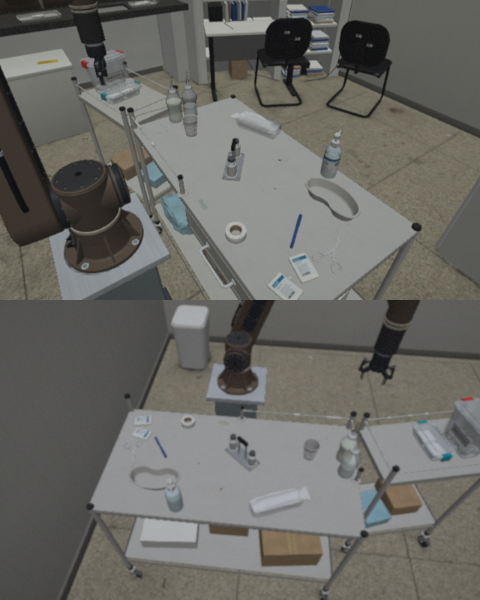

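Both views show the carrier near scene (311,215) and side (323,203). The cup is at side (415,200), behind it in the scene view. Next I'll crop closer.

```bash
python3 - <<'E'
from h import *
a,b=load('s0'),load('d0')
c=a['frame'][170:250,270:350]; d=b['frame'][165:245,283:363]
m=np.hstack([cv2.resize(x,None,fx=5,fy=5,interpolation=cv2.INTER_CUBIC) for x in(c,d)])
cv2.imwrite('pics/c0.png',cv2.cvtColor(m,cv2.COLOR_RGB2BGR))
np.set_printoptions(precision=3,suppress=True)
print(plane(a,311,225,0.04),plane(b,323,205,0.04))
E
```

```text
[0.501 0.021 0.04 ] [0.552 0.076 0.04 ]
```

View pics/c0.png

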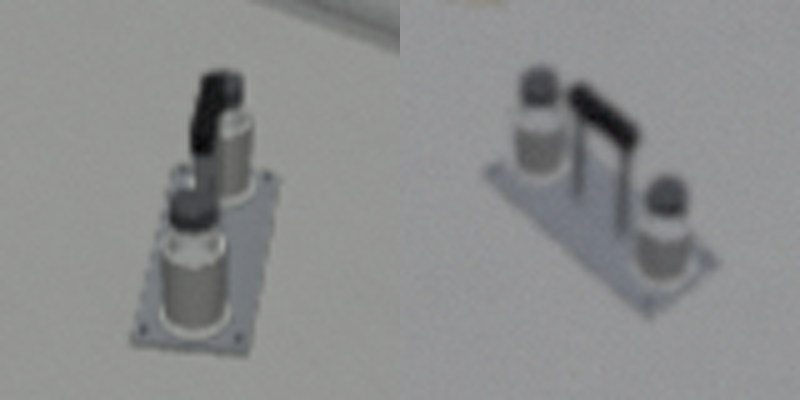

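The left crop (scene) has the handle centre at about (208,113), caps at (193,202) near and (221,80) far, and plate corners at (132,345), (248,355) and (280,178). The right crop (side) has the handle at (603,115), caps at (540,78) and (667,190), and plate corners at (485,172), (650,318) and (720,262).

```bash
python3 - <<'E'
from h import *
np.set_printoptions(precision=4,suppress=True)
a,b=load('s0'),load('d0')
A=lambda u,v:(u/5+270-.4,v/5+170-.4); B=lambda u,v:((u-400)/5+283-.4,v/5+165-.4)
for n,p,q in[('handle',(208,113),(603,115)),('near',(193,202),(540,76)),('far',(221,78),(667,187))]:
    print(n,*tri(a,A(*p),b,B(*q)))
for p in[(132,345),(248,355),(280,178),(172,168)]: print('sc',plane(a,*A(*p),.006))
for p in[(485,172),(650,318),(720,262)]: print('sd',plane(b,*B(*p),.006))
E
```

```text
handle [0.5359 0.0731 0.1123] 0.000534016530870348
near [0.4936 0.0259 0.0965] 0.002610991197344895
far [0.5765 0.1198 0.0938] 0.0006684403005766934
sc [0.4522 0.0275 0.006 ]
sc [ 0.5038 -0.0174  0.006 ]
sc [0.6147 0.1094 0.006 ]
sc [0.5623 0.1572 0.006 ]
sd [ 0.5074 -0.0105  0.006 ]
sd [0.6202 0.1153 0.006 ]
sd [0.5682 0.1593 0.006 ]
```

```bash
python3 - <<'E'
from h import *
np.set_printoptions(precision=4,suppress=True)
a,b=load('s0'),load('d0')
k=4/3
for n,p in dict(bottle1=(173,121),bottle2=(189,112),cup=(190,135)).items(): print(n,plane(a,p[0]*k,p[1]*k,0))
for n,p,q in[('cup top',(190,116),(312,143)),('bot1top',(172,90),(349,133)),('bot2top',(188,82),(356,112)),('post',(180,178),(241,110)),('postL',(125,110),(353,116)),('postL',(131,110),(365,114))]:
    print(n,*tri(a,np.array(p)*k,b,np.array(q)*k))
c=a['frame'][80:280,110:370];d=b['frame'][110:260,270:540]
m=cv2.resize(a['frame'][60:280,90:350],None,fx=3,fy=2.7)
cv2.imwrite('pics/w0.png',cv2.cvtColor(m,cv2.COLOR_RGB2BGR))
E
```

```text
bottle1 [0.4749 0.5359 0.    ]
bottle2 [0.5822 0.5718 0.    ]
cup [0.4895 0.3766 0.    ]
cup top [0.502  0.3811 0.0973] 0.0002772316692053406
bot1top [0.4897 0.5257 0.1698] 0.0026878819288209143
bot2top [0.5197 0.4877 0.261 ] 0.10732669869674333
post [0.2967 0.0494 0.0699] 0.0107930714921966
postL [0.2816 0.5971 0.085 ] 0.027053632558606284
postL [0.2986 0.6329 0.0859] 0.031534536510241976
```

View pics/w0.png

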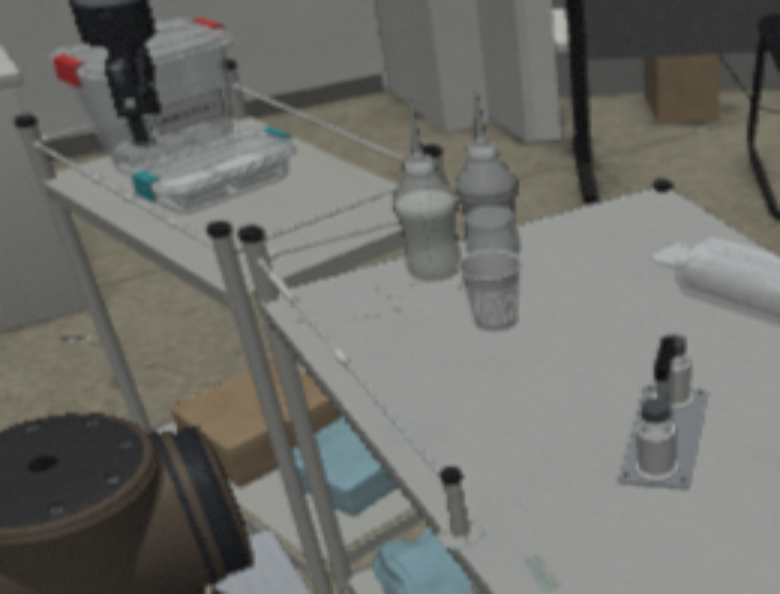

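The scene crop shows a clear high path. The cup is at crop (492,290), the bottles are beyond it, and low rails and posts are under 0.1 m. I'll turn in place first, so the tool's y runs along the carrier axis, and shut the claw.

move_arm(
  turn=[
    [0, 0, 1],
    [0, 0, 1],
    [0, 0, 1],
    [0, 0, 1],
    [0, 0, 1],
    [0, 0, 1],
    [0, 0, 1],
    [0, 0, 1],
  ],
  translation=[
    [0, 0, 0],
    [0, 0, 0],
    [0, 0, 0],
    [0, 0, 0],
    [0, 0, 0],
    [0, 0, 0],
    [0, 0, 0],
    [0, 0, 0],
  ],
  claw=[0, 0, 0, 0, 0, 0, 0, 0],
)

```text
clock: 0.77
position: [0.2262, 0.6356, 0.2307]
eef_rot: [-0.131, 0.991, -0.0, -0.0]
wrist_force: [-0.1, 0.4, 0.1]
gripper_width: 0.0005
```

move_arm(
  turn=[
    [0, 0, 1],
    [0, 0, 1],
    [0, 0, 1],
    [0, 0, 1],
    [0, 0, 1],
    [0, 0, 1],
    [0, 0, 1],
    [0, 0, 1],
  ],
  translation=[
    [0, 0, 0],
    [0, 0, 0],
    [0, 0, 0],
    [0, 0, 0],
    [0, 0, 0],
    [0, 0, 0],
    [0, 0, 0],
    [0, 0, 0],
  ],
  claw=[0, 0, 0, 0, 0, 0, 0, 0],
)

```text
clock: 1.43
position: [0.2262, 0.6357, 0.2307]
eef_rot: [0.341, 0.94, -0.0, 0.0]
wrist_force: [0.3, -0.2, 0.1]
gripper_width: -0.0001
```

```bash
cat >> h.py <<'E'
from scipy.spatial.transform import Rotation as Ro
C=np.array([.535,.0725]); YAW=np.radians(48.8)
def go(t,yaw=None):
    "units still to go to target TCP t, tool y along carrier axis, pointing down"
    yaw=YAW if yaw is None else yaw
    s=env.sense(); R=Ro.from_quat(s['eef_rot']); y=np.array([np.cos(yaw),np.sin(yaw),0]); z=np.array([0,0,-1.])
    T=Ro.from_matrix(np.c_[np.cross(y,z),y,z])
    print('pos',s['position'].round(4),'F',s['wrist_force'].round(1),'w',round(s['gripper_width'],4),'q',s['q'].round(2),'t',round(s['clock'],2))
    print('turn',((R.inv()*T).as_rotvec()/.12).round(3),'shift now-frame',(R.inv().apply(t-s['position'])/.03).round(3),'target-frame',(T.inv().apply(t-s['position'])/.03).round(3))
def P(c,z,yaw=None): return np.r_[C+c*np.array([np.cos(YAW),np.sin(YAW)]),z]
E
python3 -c "
from h import *
go(P(-.062,.2))"
```

```text
pos [0.2262 0.6357 0.2307] F [ 0.3 -0.2  0.1] w -0.0001 q [ 1.52  0.36  0.01 -0.   -1.22 -2.21] t 1.43
turn [-0.007  0.004  0.184] shift now-frame [-19.897  -9.851   1.042] target-frame [-20.11   -9.41    1.025]
```

move_arm(
  turn=[
    [0, 0, 0.18],
    [0, 0, 0],
    [0, 0, 0],
    [0, 0, 0],
    [0, 0, 0],
    [0, 0, 0],
    [0, 0, 0],
    [0, 0, 0],
  ],
  translation=[
    [-0.4, -0.2, 0],
    [-0.84, -0.39, 0],
    [-0.84, -0.39, 0],
    [-0.84, -0.39, 0],
    [-0.84, -0.39, 0],
    [-0.84, -0.39, 0],
    [-0.84, -0.39, 0],
    [-0.84, -0.39, 0],
  ],
  claw=[0, 0, 0, 0, 0, 0, 0, 0],
)

```text
clock: 2.1
position: [0.3119, 0.4443, 0.2311]
eef_rot: [0.348, 0.937, -0.0, -0.0]
wrist_force: [-0.2, -0.6, 0.2]
gripper_width: -0.0005
```

move_arm(
  turn=[
    [0, 0, 0],
    [0, 0, 0],
    [0, 0, 0],
    [0, 0, 0],
    [0, 0, 0],
    [0, 0, 0],
    [0, 0, 0],
    [0, 0, 0],
  ],
  translation=[
    [-0.84, -0.39, 0],
    [-0.84, -0.39, 0],
    [-0.84, -0.39, 0],
    [-0.84, -0.39, 0],
    [-0.84, -0.39, 0],
    [-0.84, -0.39, 0],
    [-0.84, -0.39, 0],
    [-0.84, -0.39, 0],
  ],
  claw=[0, 0, 0, 0, 0, 0, 0, 0],
)

```text
clock: 2.77
position: [0.403, 0.2418, 0.2312]
eef_rot: [0.348, 0.937, -0.0, -0.0]
wrist_force: [1.0, -0.2, 0.0]
gripper_width: 0.0002
```

```bash
python3 -c "
from h import *
go(P(-.062,.2))"
```

```text
pos [0.403  0.2418 0.2312] F [ 1.  -0.2  0. ] w 0.0002 q [ 0.96  0.01 -0.42 -0.   -1.13 -1.67] t 2.77
turn [-0.001 -0.001  0.068] shift now-frame [-7.001 -3.471  1.04 ] target-frame [-7.029 -3.414  1.04 ]
```

move_arm(
  turn=[
    [0, 0, 0.07],
    [0, 0, 0],
    [0, 0, 0],
    [0, 0, 0],
    [0, 0, 0],
    [0, 0, 0],
    [0, 0, 0],
    [0, 0, 0],
  ],
  translation=[
    [-0.9, -0.43, 0.1],
    [-0.9, -0.43, 0.1],
    [-0.9, -0.43, 0.1],
    [-0.9, -0.43, 0.1],
    [-0.9, -0.43, 0.1],
    [-0.9, -0.43, 0.1],
    [-0.9, -0.43, 0.2],
    [-0.7, -0.4, 0.2],
  ],
  claw=[0, 0, 0, 0, 0, 0, 0, 0],
)

```text
clock: 3.43
position: [0.4936, 0.0262, 0.2011]
eef_rot: [0.352, 0.936, 0.0, 0.0]
wrist_force: [-0.2, 0.5, -0.1]
gripper_width: -0.0001
```

```bash
python3 - <<'E'
from h import *
w=snap('wrist','w1');go(P(-.062,.13))
for c,z in((-.062,.094),(.062,.094),(0,.122)): print(proj(w,P(c,z)).round(1))
E
```

```text
pos [0.4933 0.0239 0.1996] F [ 0.4 -3.1 -1.2] w -0.0002 q [ 0.45  0.08 -0.42  0.   -1.07 -1.17] t 3.48
turn [-0.02  -0.008 -0.015] shift now-frame [0.019 0.074 2.318] target-frame [0.021 0.068 2.318]
[323.7 192.8]
[323.7 332.5]
[323.7 285.9]
```

View pics/w1.png

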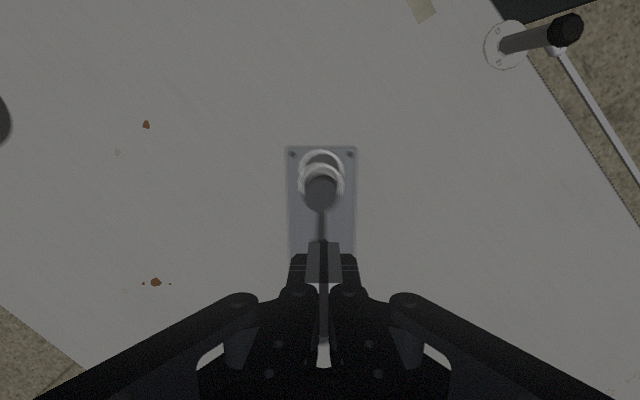

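The wrist view shows the cap at about (320,192) against a predicted (324,193), so the estimate holds to within 3 mm. The plate edges at 287–357 run vertical, so the yaw is good. I'll refine the lateral offset numerically.

```bash
python3 - <<'E'
from h import *
w=snap('wrist','w2');go(P(-.062,.11))
f=cv2.GaussianBlur(w['frame'],(3,3),0).astype(int)
for r in(215,235,248):
    g=np.abs(np.diff(f[r,270:375].sum(1))); i=np.argsort(g)[-6:]+270; print(r,sorted(i))
hs=f.sum(2); m=np.zeros(hs.shape,np.uint8); m[175:212,295:350]=(hs[175:212,295:350]<190)
n,l,st,ce=cv2.connectedComponentsWithStats(m); print(st[1:],ce[1:].round(1))
k=1+np.argmax(st[1:,4]); u=st[k,0]+st[k,2]/2; v=st[k,1]+st[k,2]/2
print('cap',plane(w,u,v,.094),'expected',P(-.062,.094),proj(w,P(-.062,.094)))
E
```

```text
pos [0.4928 0.0252 0.1999] F [-0.2  0.4 -0.5] w 0.0 q [ 0.45  0.08 -0.42 -0.   -1.07 -1.17] t 3.53
turn [-0.02  -0.01  -0.032] shift now-frame [-0.024  0.052  2.996] target-frame [-0.02   0.045  2.996]
215 [np.int64(289), np.int64(290), np.int64(314), np.int64(317), np.int64(334), np.int64(358)]
235 [np.int64(319), np.int64(320), np.int64(328), np.int64(329), np.int64(330), np.int64(358)]
248 [np.int64(291), np.int64(307), np.int64(308), np.int64(327), np.int64(338), np.int64(339)]
[[308 179  35  33 965]] [[324.8 195.8]]
cap [0.49420256 0.02609011 0.094     ] expected [0.49416125 0.02585028 0.094     ] [325.33007421 196.23379494]
```

The settled view agrees within 0.3 mm. Next I'll descend onto the near cap.

move_arm(
  turn=[
    [-0.02, -0.01, -0.03],
    [0, 0, 0],
    [0, 0, 0],
    [0, 0, 0],
    [0, 0, 0],
    [0, 0, 0],
    [0, 0, 0],
    [0, 0, 0],
  ],
  translation=[
    [-0.02, 0.04, 0.7],
    [0, 0, 0.8],
    [0, 0, 0.8],
    [0, 0, 0.6],
    [0, 0, 0.2],
    [0, 0, 0.15],
    [0, 0, 0.1],
    [0, 0, 0.05],
  ],
  claw=[0, 0, 0, 0, 0, 0, 0, 0],
)

```text
clock: 4.2
position: [0.4953, 0.0292, 0.0999]
eef_rot: [0.351, 0.936, 0.001, 0.001]
wrist_force: [0.5, 0.6, -0.3]
gripper_width: -0.0004
```

move_arm(
  turn=[
    [0, 0, 0],
    [0, 0, 0],
    [0, 0, 0],
    [0, 0, 0],
  ],
  translation=[
    [0, 0, 0.1],
    [0, 0, 0.1],
    [0, 0, 0.05],
    [0, 0, 0],
  ],
  claw=[0, 0, 0, 0],
)

```text
clock: 4.53
position: [0.4955, 0.0293, 0.0922]
eef_rot: [0.351, 0.936, 0.001, 0.002]
wrist_force: [0.9, 0.9, 1.3]
gripper_width: 0.0002
```

```bash
python3 -c "
from h import *
go(P(-.062,.084))"
```

```text
pos [0.4955 0.0293 0.0922] F [0.9 0.9 1.3] w 0.0002 q [ 0.46  0.21 -0.56  0.   -0.8  -1.17] t 4.53
turn [0.032 0.016 0.016] shift now-frame [-0.04  -0.117  0.275] target-frame [-0.041 -0.115  0.275]
```

move_arm(
  turn=[
    [0.03, 0.016, 0.01],
    [0, 0, 0],
    [0, 0, 0],
    [0, 0, 0],
    [0, 0, 0],
    [0, 0, 0],
  ],
  translation=[
    [-0.04, -0.11, -0.1],
    [0, 0, 0.1],
    [0, 0, 0.1],
    [0, 0, 0.1],
    [0, 0, 0.05],
    [0, 0, 0],
  ],
  claw=[0, 0, 0, 0, 0, 0],
)

```text
clock: 5.03
position: [0.4937, 0.0255, 0.0841]
eef_rot: [0.352, 0.936, -0.001, -0.001]
wrist_force: [1.4, -1.4, 2.4]
gripper_width: -0.0
```

move_arm(
  turn=[
    [0, 0, 0],
    [0, 0, 0],
  ],
  translation=[
    [0, 0, 0.05],
    [0, 0, 0],
  ],
  claw=[0, 0],
)

```text
clock: 5.2
position: [0.4939, 0.0255, 0.0839]
eef_rot: [0.351, 0.936, -0.001, -0.0]
wrist_force: [-4.8, -0.0, 17.0]
gripper_width: -0.0
```

move_arm(
  turn=[
    [0, 0, 0],
    [0, 0, 0],
  ],
  translation=[
    [0, 0, 0.02],
    [0, 0, 0],
  ],
  claw=[0, 0],
)

```text
clock: 5.37
position: [0.494, 0.0255, 0.0839]
eef_rot: [0.351, 0.936, -0.0, 0.0]
wrist_force: [-6.8, -0.5, 23.1]
gripper_width: -0.0
```

The first vial is at a hard stop: z stays at 0.0839 while the force rises from 17 to 23 N. Next I'll lift and cross over the handle to the second vial.

move_arm(
  turn=[
    [0, 0, 0],
    [0, 0, 0],
    [0, 0, 0],
    [0, 0, 0],
    [0, 0, 0],
    [0, 0, 0],
    [0, 0, 0],
    [0, 0, 0],
  ],
  translation=[
    [0, 0, -0.5],
    [0, 0, -0.8],
    [0, 0, -0.8],
    [0, 0, -0.6],
    [0, 0.4, -0.1],
    [0, 0.8, 0],
    [0, 0.8, 0],
    [0, 0.8, 0],
  ],
  claw=[0, 0, 0, 0, 0, 0, 0, 0],
)

```text
clock: 6.03
position: [0.5493, 0.0898, 0.1654]
eef_rot: [0.352, 0.936, -0.0, -0.001]
wrist_force: [1.0, 0.1, -0.2]
gripper_width: 0.0002
```

move_arm(
  turn=[
    [0, 0, 0],
    [0, 0, 0],
    [0, 0, 0],
    [0, 0, 0],
  ],
  translation=[
    [0, 0.8, 0],
    [0, 0.5, 0],
    [0, 0, 0],
    [0, 0, 0],
  ],
  claw=[0, 0, 0, 0],
)

```text
clock: 6.37
position: [0.5744, 0.1188, 0.1643]
eef_rot: [0.351, 0.936, -0.001, -0.001]
wrist_force: [0.2, 0.3, -0.5]
gripper_width: -0.0001
```

```bash
python3 - <<'E'
from h import *
w=snap('wrist','w3');go(P(.062,.084))
a=snap('scene','s3')
for c,z in((-.062,.084),(.062,.1),(0,.122)): print(proj(w,P(c,z)).round(1))
m=np.vstack([cv2.resize(w['frame'][100:400,170:480],(620,600))[:300*2]])
cv2.imwrite('pics/w3c.png',cv2.cvtColor(w['frame'],cv2.COLOR_RGB2BGR))
E
```

```text
pos [0.574  0.1183 0.1647] F [ 0.4 -0.8 -0.4] w 0.0001 q [ 0.54  0.27 -0.28 -0.   -1.03 -1.25] t 6.42
turn [-0.027 -0.015  0.005] shift now-frame [-0.033  0.07   2.689] target-frame [-0.028  0.061  2.689]
[323.3   0.5]
[323.1 213.6]
[323.3 115.2]
```

View pics/w3c.png

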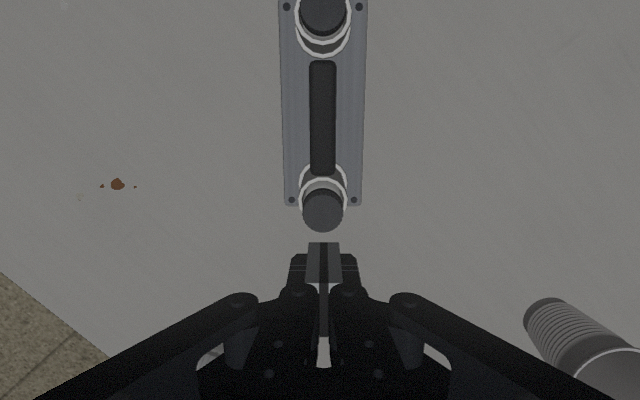

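The wrist view has the far cap at (323,211), handle at (323,117) and near cap at (323,15), all within about 2 px of prediction. The cup is well clear at lower right.

move_arm(
  turn=[
    [0, 0, 0],
    [0, 0, 0],
    [0, 0, 0],
    [0, 0, 0],
    [0, 0, 0],
    [0, 0, 0],
  ],
  translation=[
    [-0.02, 0.06, 0.6],
    [0, 0, 0.7],
    [0, 0, 0.5],
    [0, 0, 0.2],
    [0, 0, 0.1],
    [0, 0, 0],
  ],
  claw=[0, 0, 0, 0, 0, 0],
)

```text
clock: 6.97
position: [0.576, 0.1188, 0.103]
eef_rot: [0.352, 0.936, -0.001, -0.001]
wrist_force: [0.2, -0.9, 0.7]
gripper_width: 0.0002
```

```bash
python3 -c "
from h import *
go(P(.062,.084))"
```

```text
pos [0.576  0.1188 0.103 ] F [ 0.2 -0.9  0.7] w 0.0002 q [ 0.54  0.33 -0.35 -0.   -0.89 -1.25] t 6.97
turn [-0.015 -0.007  0.002] shift now-frame [0.01  0.006 0.632] target-frame [0.011 0.005 0.632]
```

move_arm(
  turn=[
    [0, 0, 0],
    [0, 0, 0],
    [0, 0, 0],
    [0, 0, 0],
    [0, 0, 0],
    [0, 0, 0],
    [0, 0, 0],
    [0, 0, 0],
  ],
  translation=[
    [0, 0, 0.1],
    [0, 0, 0.1],
    [0, 0, 0.1],
    [0, 0, 0.1],
    [0, 0, 0.1],
    [0, 0, 0.08],
    [0, 0, 0.05],
    [0, 0, 0],
  ],
  claw=[0, 0, 0, 0, 0, 0, 0, 0],
)

```text
clock: 7.63
position: [0.5764, 0.1193, 0.0841]
eef_rot: [0.352, 0.936, -0.0, -0.0]
wrist_force: [1.1, 0.7, 2.0]
gripper_width: 0.0002
```

move_arm(
  turn=[
    [0, 0, 0],
    [0, 0, 0],
  ],
  translation=[
    [0, 0, 0.04],
    [0, 0, 0],
  ],
  claw=[0, 0],
)

```text
clock: 7.8
position: [0.5766, 0.1193, 0.084]
eef_rot: [0.351, 0.936, -0.0, -0.0]
wrist_force: [-3.5, 0.2, 11.1]
gripper_width: -0.0
```

move_arm(
  turn=[
    [0, 0, 0],
    [0, 0, 0],
  ],
  translation=[
    [0, 0, 0.04],
    [0, 0, 0],
  ],
  claw=[0, 0],
)

```text
clock: 7.97
position: [0.5768, 0.1193, 0.0839]
eef_rot: [0.351, 0.936, -0.0, 0.0]
wrist_force: [-6.3, 0.1, 18.6]
gripper_width: 0.0004
```

The second vial is at its stop too. Next I'll lift, move over the handle and open the claw.

move_arm(
  turn=[
    [0, 0, 0],
    [0, 0, 0],
    [0, 0, 0],
    [0, 0, 0],
    [0, 0, 0],
    [0, 0, 0],
    [0, 0, 0],
    [0, 0, 0],
  ],
  translation=[
    [0, 0, -0.5],
    [0, 0, -0.8],
    [0, 0, -0.8],
    [0, 0, -0.6],
    [0, -0.4, -0.1],
    [0, -0.8, 0],
    [0, -0.6, 0],
    [0, -0.27, 0],
  ],
  claw=[0, 0, 0, 0, 1, 1, 1, 1],
)

```text
clock: 8.63
position: [0.5333, 0.0709, 0.1652]
eef_rot: [0.352, 0.936, -0.001, -0.001]
wrist_force: [-0.9, -0.7, 0.1]
gripper_width: 0.0481
```

move_arm(
  turn=[
    [0, 0, 0],
    [0, 0, 0],
    [0, 0, 0],
    [0, 0, 0],
  ],
  translation=[
    [0, 0, 0],
    [0, 0, 0],
    [0, 0, 0],
    [0, 0, 0],
  ],
  claw=[1, 1, 1, 1],
)

```text
clock: 8.97
position: [0.5359, 0.073, 0.1655]
eef_rot: [0.351, 0.936, -0.001, -0.001]
wrist_force: [-0.1, 0.4, 0.2]
gripper_width: 0.0858
```

```bash
python3 - <<'E'
from h import *
w=snap('wrist','w4');d=snap('side','d4');s=snap('scene','s4');go(P(0,.093))
for c,z in((-.062,.084),(.062,.084),(0,.122)): print(proj(w,P(c,z)).round(1))
cv2.imwrite('pics/w4c.png',cv2.cvtColor(np.vstack([cv2.resize(w['frame'][:,130:530],(400,400)),np.hstack([cv2.resize(x,(200,200),interpolation=cv2.INTER_CUBIC) for x in (s['frame'][170:250,270:350],d['frame'][165:245,283:363])])]),cv2.COLOR_RGB2BGR))
E
```

```text
pos [0.5357 0.0729 0.1655] F [-1.1  0.3  0.2] w 0.0853 q [ 0.5   0.19 -0.38 -0.   -1.   -1.22] t 9.12
turn [-0.014 -0.007  0.007] shift now-frame [ 0.007 -0.02   2.417] target-frame [ 0.009 -0.024  2.417]
[325.4 107.7]
[324.9 283.1]
[325.5 222.1]
```

View pics/w4c.png

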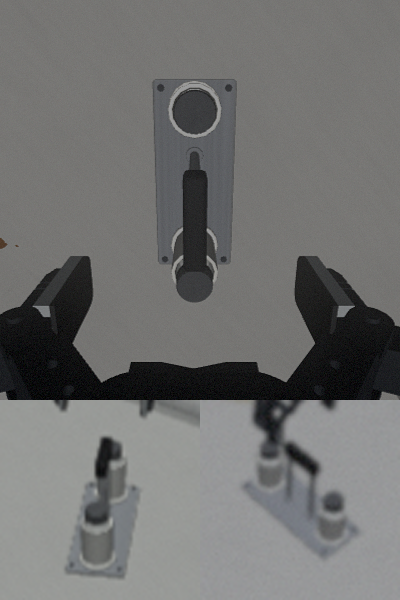

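The wrist view shows the handle centred between the open jaws, at about (325,222) as predicted, and both caps low in their sockets. I'll descend and grip.

move_arm(
  turn=[
    [0, 0, 0],
    [0, 0, 0],
    [0, 0, 0],
    [0, 0, 0],
    [0, 0, 0],
    [0, 0, 0],
  ],
  translation=[
    [0.01, -0.02, 0.5],
    [0, 0, 0.7],
    [0, 0, 0.7],
    [0, 0, 0.4],
    [0, 0, 0.12],
    [0, 0, 0],
  ],
  claw=[1, 1, 1, 1, 1, 1],
)

```text
clock: 9.62
position: [0.5343, 0.0721, 0.0922]
eef_rot: [0.352, 0.936, -0.001, -0.001]
wrist_force: [-1.0, 0.5, 0.1]
gripper_width: 0.0858
```

```bash
python3 -c "
from h import *
go(P(0,.093))"
```

```text
pos [0.5343 0.0721 0.0922] F [-1.   0.5  0.1] w 0.0858 q [ 0.5   0.27 -0.47 -0.   -0.84 -1.22] t 9.62
turn [-0.028 -0.013  0.005] shift now-frame [-0.009  0.026 -0.026] target-frame [-0.009  0.027 -0.026]
```

move_arm(
  turn=[
    [-0.02, -0.01, 0],
    [0, 0, 0],
    [0, 0, 0],
    [0, 0, 0],
    [0, 0, 0],
    [0, 0, 0],
    [0, 0, 0],
    [0, 0, 0],
  ],
  translation=[
    [0, 0, 0],
    [0, 0, 0],
    [0, 0, 0],
    [0, 0, 0],
    [0, 0, 0],
    [0, 0, 0],
    [0, 0, 0],
    [0, 0, 0],
  ],
  claw=[0.5, 0.3, 0, 0, 0, 0, 0, 0],
  grip_force=40,
)

```text
clock: 10.28
position: [0.5348, 0.0723, 0.0937]
eef_rot: [0.352, 0.936, 0.001, 0.001]
wrist_force: [-2.0, 1.2, 5.2]
gripper_width: 0.0136
```

move_arm(
  turn=[
    [0, 0, 0],
    [0, 0, 0],
    [0, 0, 0],
  ],
  translation=[
    [0, 0, 0],
    [0, 0, 0],
    [0, 0, 0],
  ],
  claw=[0, 0, 0],
  grip_force=80,
)

```text
clock: 10.53
position: [0.5349, 0.0723, 0.0938]
eef_rot: [0.351, 0.936, 0.001, 0.001]
wrist_force: [-2.9, 0.6, 6.4]
gripper_width: 0.0132
```

```bash
python3 -c "
from h import *
go(P(0,.213))"
```

```text
pos [0.5349 0.0723 0.0938] F [-2.9  0.6  6.4] w 0.0132 q [ 0.5   0.27 -0.47  0.   -0.83 -1.22] t 10.53
turn [0.014 0.007 0.006] shift now-frame [-3.000e-03  1.300e-02 -3.975e+00] target-frame [ 1.000e-03  7.000e-03 -3.975e+00]
```

move_arm(
  turn=[
    [0, 0, 0],
    [0, 0, 0],
    [0, 0, 0],
    [0, 0, 0],
    [0, 0, 0],
    [0, 0, 0],
    [0, 0, 0],
    [0, 0, 0],
  ],
  translation=[
    [0, 0, -0.1],
    [0, 0, -0.2],
    [0, 0, -0.3],
    [0, 0, -0.3],
    [0, 0, -0.3],
    [0, 0, -0.3],
    [0, 0, -0.3],
    [0, 0, -0.3],
  ],
  claw=[0, 0, 0, 0, 0, 0, 0, 0],
)

```text
clock: 11.2
position: [0.5347, 0.0722, 0.1574]
eef_rot: [0.352, 0.936, 0.001, 0.001]
wrist_force: [0.1, -0.1, -4.1]
gripper_width: 0.0126
```

move_arm(
  turn=[
    [0, 0, 0],
    [0, 0, 0],
    [0, 0, 0],
    [0, 0, 0],
    [0, 0, 0],
    [0, 0, 0],
    [0, 0, 0],
    [0, 0, 0],
  ],
  translation=[
    [0, 0, -0.3],
    [0, 0, -0.3],
    [0, 0, -0.3],
    [0, 0, -0.3],
    [0, 0, -0.3],
    [0, 0, -0.25],
    [0, 0, -0.15],
    [0, 0, 0],
  ],
  claw=[0, 0, 0, 0, 0, 0, 0, 0],
)

```text
clock: 11.87
position: [0.5351, 0.0723, 0.2144]
eef_rot: [0.352, 0.936, 0.001, 0.001]
wrist_force: [0.2, 0.3, -3.7]
gripper_width: 0.0124
```

move_arm(
  turn=[
    [0, 0, 0],
    [0, 0, 0],
    [0, 0, 0],
    [0, 0, 0],
  ],
  translation=[
    [0, 0, 0],
    [0, 0, 0],
    [0, 0, 0],
    [0, 0, 0],
  ],
  claw=[0, 0, 0, 0],
)

```text
clock: 12.2
position: [0.5343, 0.0721, 0.2127]
eef_rot: [0.352, 0.936, 0.0, 0.0]
wrist_force: [-0.3, -0.1, -3.8]
gripper_width: 0.0126
```

```bash
python3 - <<'E'
from h import *
go(P(0,.2135))
d=snap('side','d5');s=snap('scene','s5');w=snap('wrist','w5')
p=proj(s,P(0,.17)).astype(int);q=proj(d,P(0,.17)).astype(int);print(p,q)
ims=[cv2.resize(x['frame'][c[1]-50:c[1]+50,c[0]-50:c[0]+50],(400,400),interpolation=cv2.INTER_CUBIC) for x,c in((s,p),(d,q))]
cv2.imwrite('pics/l5.png',cv2.cvtColor(np.hstack(ims),cv2.COLOR_RGB2BGR))
E
```

```text
pos [0.5343 0.0721 0.2127] F [-0.3 -0.1 -3.8] w 0.0126 q [ 0.5   0.15 -0.32 -0.   -1.11 -1.22] t 12.2
turn [0.003 0.001 0.004] shift now-frame [-0.007  0.026 -0.027] target-frame [-0.007  0.026 -0.027]
[310 175] [323 175]
```

View pics/l5.png

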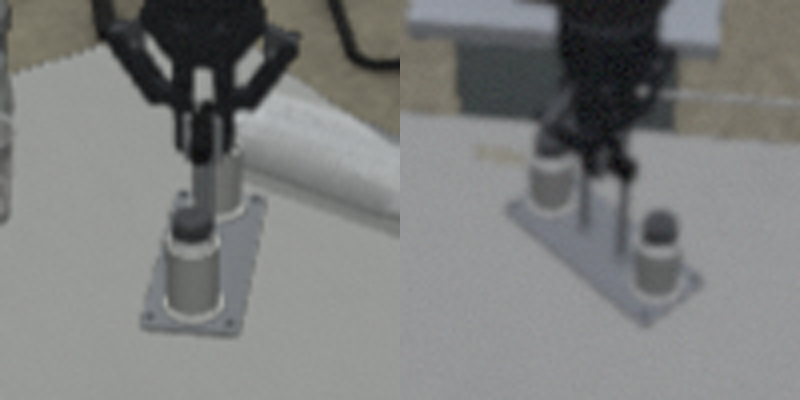

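The carrier is held clear. The plate corners in the scene crop are (142,328), (240,335) and (267,197); in the side crop they are (507,210), (648,325) and (703,282). I'll check the level by triangulation.

```bash
python3 - <<'E'
from h import *
np.set_printoptions(precision=4,suppress=True)
s,d=load('s5'),load('d5')
A=lambda u,v:(u/4+260-.4,v/4+125-.4); B=lambda u,v:((u-400)/4+273-.4,v/4+125-.4)
for p,q in(((142,328),(507,210)),((240,335),(648,325)),((267,197),(703,282))): print(*tri(s,A(*p),d,B(*q)))
for p,q in(((193,213),(660,216)),): print('near/far cap mix: skip')
# cap tops far one seen in side, near one in scene; expected top z .204
print('near cap',proj(s,P(-.062,.204)),A(193,212),'far cap',proj(d,P(.062,.204)),B(660,214))
e=env.sense();print(e['clock'],e['position'],e['ft_torque'],np.abs(e['dq']).max())
E
```

```text
[0.4707 0.0081 0.1116] 0.05771242588750194
[0.564  0.1003 0.0348] 0.04035814469369947
[0.6039 0.1356 0.1361] 0.05813421839326824
near/far cap mix: skip
near cap [307.4676 178.2847] (307.85, 177.6) far cap [337.5346 179.463 ] (337.6, 178.1)
12.35 [0.5345 0.0721 0.2129] [-0.0248 -0.0267  0.0208] 0.0012151664192819912
```

The corners were mismatched. The correct pairs are scene (240,335) to side (507,210), scene (267,197) to side (648,325), and scene (180,190) to side (703,282).

```bash
python3 - <<'E'
from h import *
np.set_printoptions(precision=4,suppress=True)
s,d=load('s5'),load('d5')
A=lambda u,v:(u/4+260-.4,v/4+125-.4); B=lambda u,v:((u-400)/4+273-.4,v/4+125-.4)
for p,q in(((240,335),(507,210)),((267,197),(648,325)),((180,190),(703,282))): print(*tri(s,A(*p),d,B(*q)))
E
```

```text
[ 0.5073 -0.0107  0.1208] 0.0032623342235764373
[0.6181 0.1155 0.1238] 0.0031371707027740493
[0.5679 0.1577 0.1242] 0.0009654463737287279
```

The corners lie at 0.121–0.124 m, which is level within measurement noise, and the arm is still. Handing in.

```bash
python3 -c "
from h import *
print(env.sign_off()); s=env.sense(); print(s['clock'],s['position'],s['gripper_width'],s['wrist_force'])"
```

```text
the job is handed in; nothing more can be done
None
the job is handed in; nothing more can be done
```

I pressed both vials home, then gripped the carrier by its bar handle at 80 N and lifted it straight up. I handed it in still held, about 12 cm above the worktop.

- **Vials:** both tops stopped at z = 0.084 m. Pushing harder (up to 23 N on one and 19 N on the other) moved them no further, so they are against the hard stop.
- **Lift height:** the tool rose 119 mm, from z = 0.0938 to 0.2129 m.
- **Grip:** the jaws stood at 12.6 mm on a 14 mm bar, but the load (about 3.8 N) and the images show the carrier held. The arm was still and the wrist torque near zero.
- **Level:** three plate corners measured 0.121–0.124 m high. That 3 mm spread over the plate, about 1°, is within the error of my pixel readings. My first attempt at this check paired the wrong corners, so I redid it.
- **Bystanders:** I never went near the dish, tape roll or cup, but I did not measure their positions again at the end.

The job took about 12.4 s of the 51 s allowed.

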